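# Charge the scrap chute, free the sagging bolt and hold the gate

### The arm

A 6-joint arm with a two-finger parallel gripper is mounted at the origin on the work surface. World frame = base frame: x ahead of the robot, y to its left, z up, the work surface at z = 0. Lengths are in m, angles in rad, forces in N, time in s.
With the tool pointing down it reaches from about 0.3 to 0.85 m from the base axis. Payload 5.4 kg.
Tool frame: the origin (TCP) lies at the very end of the fingers, on their centre line; the grasp point (between the pads) lies 19 mm behind it; y points along the fingers, x is the direction in which the jaws open and shut, and the axes are right-handed (so a half turn about y gives the same grasp; the last joint's range is limited). The gripper opens to 85 mm and grips with 20 to 120 N. Pads are 22 mm wide; open, the fingers measure 114 mm over their backs; the gripper's body (76 mm by 85 mm) begins 54 mm behind the grasp point. The pads swing forward as they close: fully open they stand 13 mm farther back than shut.
Start: joints at [-1.429, 0.158, 1.597, -0, 1.386, -0.21], TCP at [0.198, -0.54, 0.231] pointing down, gripper open.
Joint ranges: [-2.91, 2.91], [-0.94, 2.29], [0.18, 2.7], [-1.29, 4.43], [0.17, 2.64], [-3, 3]. Speed limits (rad/s): [2.57, 2.57, 3.14, 3.14, 3.14, 3.14].

### API

Orientations are given as a 3x3 rotation matrix whose columns are the frame's x, y, z axes.
In Python, from bench import ctrl, hand, planner, imaging gives the robot as it stands. The module is installed in compiled form; this text tells all that it offers. Calls block until the motion is done:
- ctrl.move_pose(position, orientation): joint-space move of the TCP to a pose.
- ctrl.movel(position, orientation=None, rate=0.15): straight line of the TCP; orientation=None keeps the orientation; rate is the mean speed in m/s.
- ctrl.movej(angles): joint-space move.
- hand.set_gripper(opening): finger opening in m; the grip force is fixed at half the most; returns when the fingers have stopped.
- ctrl.hold(seconds).
- planner.ik(position, orientation): joint angles nearest the present ones, or None.
- imaging.grab_frame(name): name is "side" or "top" or "wrist"; returns the picture (384x512x3 uint8, red, green, blue); there is no depth.
- imaging.calibration(name): a dict with "camera_matrix" (3x3 intrinsics, pixels), "k1" (the pictures are not rectified: a ray, as slopes to the right and down, at radius r is drawn at 1 + k1 r^2 times it, then the intrinsics apply), "world_from_camera" (4x4, takes a point from camera to world coordinates). Camera axes: x right, y down, z forward; pixel columns grow to the right and rows downward; lengths in m; the calibration is good to about 2 mm. A picture is of the moment at which its call begins: read the wrist's pose just before it. calibration takes no time and is no camera call; for the wrist camera it gives the pose at the moment of the call.
A pose or a line that the arm cannot do raises ctrl.IKError and nothing moves.
- ctrl.hand_in(): hands the job in, once; it reports no verdict.
Readings, each from a call of its own:
- ctrl.read_clock(): time.
- ctrl.read_joints(): joint angles.
- ctrl.read_qvel(): joint speeds.
- ctrl.read_joint_efforts(): joint torques, N m.
- ctrl.read_ee_pos(): TCP position.
- ctrl.read_tcp_rot(): TCP orientation.
- ctrl.read_wrist_force(): force on the tool from outside, world axes, zero at the start.
- ctrl.read_moment(): the same for the moment, N m.
- ctrl.read_width(): finger opening in m.
Only numpy, scipy, OpenCV 4.12 (cv2) and the standard library are available. Lean on these libraries where they do the work, as an engineer would, in place of code of your own. Each camera call takes 0.05 s, during which the arm holds its last target.

### The job

While the chute's gate is still bolted, raise the loading pan by its handle to tip all five aluminium bar ends into the chute, and lower the pan back onto its rest without letting it drop. Then take the knob of the sagging gate bolt, lift it so that the bolt clears the keeper's bent-up lip while you draw it back (never force it), and swing the gate open so that all the bar ends run down into the scrap bin. Finish still holding the gate open with the bolt drawn - do not let go - and leave the tools and other things on the bench alone.

Things in the scene. Friction and masses are not known exactly. Their poses are not given: they have to be found in the camera images.
- chute: fixed sheet-metal chute on legs. Origin on the bench, mid-width under the shut gate's inner face; x downhill to the bin (world yaw -1.5 to -1.2), y across, away from the robot, z up. Offsets below are in this frame. 130 mm clear width, narrowed on the hinge side to 90 at the gate; 33 degree floor, 176 mm high at x -125 mm, 95 at the gate, lip 72 at x +35; side plates to 204 mm high.
- pan (a joint): tip-up loading pan hinged across the chute's upper edge, the end opposite the gate: 0 rad = level on its rest (start), grows as its handle end is raised, stop at 0.9. The bar ends slide out at the hinge end; 0.75 rad empties it. It and they weigh 0.5 to 0.8 kg; let go of when raised, it drops.
- pan_handle (a point): middle of the pan's handle: level round steel bar, 12 mm thick, 90 mm long, along chute y, 230 mm above the bench. 165 mm uphill (-x) of the pan's hinge axis and 40 mm above it; rises about that axis on a 170 mm radius. It turns freely in a grip. 45 mm behind the pan's rear wall (top 7 mm lower than the bar's axis); 8 mm arms at 42 mm either side of the middle; nothing above.
- pan_hinge (a point): middle of the pan's level hinge axis, which runs along chute y, at x -125 mm, y 0, 190 mm above the bench
- gate (a joint): steel gate across the chute's foot, 136 mm wide, 100 to 204 mm above the bench, upright hinge on the side nearer the robot. 0 rad = shut (start), grows as its free (far) stile swings downhill over the bin (clockwise from above), stop at 1.2. A spring shuts it: 0.14 Nm at 0, 0.42 Nm at 0.8 rad, 2 to 5 N at the knob. About 0.8 rad lets all bar ends run out.
- gate_hinge (a point): point on the gate's upright hinge axis, at chute x 6 mm, y -75 mm, 190 mm above the bench
- bolt (a joint): slide of the bolt's rod, 16 mm round steel along the outer face of the gate's top rail: 0 m = shot into the keeper (start), grows as it is drawn towards the gate's hinge (chute -y while the gate is shut), stop at 0.05 m (it has 6 mm of end play the other way), friction about 1 N. From 0.032 m the nose is clear of the keeper and the gate can swing.
- bolt_plate (a joint): sag of the bolt. Its back plate hangs on one screw at chute y -62 mm, 194 mm high. 0 rad = drooping (start), grows as the knob is lifted (about 3 N), stop 0.15. Below 0.04 a notch under the rod sits on the keeper's lip and the rod cannot be drawn; keep it above that until drawn 32 mm. Knob lift for 0.04 and for the stop: 4 and 15 mm when shot, 3 and 10 mm when drawn 35 mm.
- bolt_knob (a point): centre of the bolt's steel ball knob, 25 mm diameter, on an upright 10 mm neck, 52 mm above the rod's axis, about 240 mm above the bench. At the start at chute x 24 mm, y 46 mm, 108 mm from the plate's screw across the gate. Moves and turns with rod, sag and gate: a grip that does not turn with the gate works loose. All else near it ends 30 mm or more below its centre.
- keeper: fixed bent steel keeper on the post beside the gate's free stile; origin at the chute's origin. Its bent-up lip, on the gate side, is at chute y 86 mm, 4 mm thick, top 183 mm above the bench; beyond it a front cheek, 207 mm high, stops the bolt's nose and so the gate from swinging out.
- scrap_bin: open galvanised scrap bin, fixed on the bench under the chute's mouth and the gate's swing: 240 (its x) x 260 (its y) mm outside, 65 mm high, 4 mm walls. Origin at the centre of its underside.
- end_round_a: loose sawn aluminium round bar end 30 mm diameter, 28 mm long, 40 to 70 g, smooth; lies in the pan at the start. Origin at its centre.
- end_round_b: loose sawn aluminium round bar end 30 mm diameter, 22 mm long, 40 to 70 g, smooth; lies in the pan at the start. Origin at its centre.
- end_square_a: loose sawn aluminium square bar end 28 x 32 x 28 mm, 40 to 70 g, smooth; lies in the pan at the start. Origin at its centre.
- end_square_b: loose sawn aluminium square bar end 26 x 30 x 22 mm, 40 to 70 g, smooth; lies in the pan at the start. Origin at its centre.
- end_flat: loose sawn aluminium flat bar end 26 x 34 x 16 mm, 40 to 70 g, smooth; lies in the pan at the start. Origin at its centre.
- wrench: bystander, loose: 170 mm open-ended wrench lying behind the pan's handle end; origin at its underside
- weld_square: bystander, loose: flat steel welding square, 85 x 85 x 16 mm, lying beyond the pan; origin at its underside
- paste_tin: bystander, loose: steel tin with lid, 64 mm diameter, 50 mm high, standing beyond the chute; origin at its underside
- chip_hammer: bystander, loose: 240 mm hammer with a wooden handle lying on the near side of the bin; origin at its underside
- wire_brush: bystander, loose: 200 mm brush with a wooden handle; origin at its underside
- tube_offcut: bystander, loose: upright piece of steel tube, 48 mm diameter, 60 mm high; origin at its underside
- bar_clamp: bystander, loose: 200 mm steel bar clamp lying at the far side; origin at its underside
Things that resemble listed ones, but are neither listed nor needed, are in the scene too. Leave any pink look-alike of the end_round_a alone.

How it is judged:
On the way, in this order (a step that is already met when the one before it is completed fails the run):
1. all five bar ends have been tipped into the chute behind the shut, bolted gate (x of end_round_a in the frame of chute between -0.122 and 0.004 m and z of each of end_round_a, end_round_b, end_square_a, end_square_b, end_flat in the frame of chute above 0.09 m and x of end_round_b in the frame of chute between -0.122 and 0.004 m and x of end_square_a in the frame of chute between -0.122 and 0.004 m and x of end_square_b in the frame of chute between -0.122 and 0.004 m and x of end_flat in the frame of chute between -0.122 and 0.004 m and value of joint gate below 0.08 rad and value of joint bolt below 0.015 m and value of joint pan above 0.2 rad), for 0.2 s.
2. the pan is lowered back onto its rest, the bar ends still behind the shut gate (x of end_round_a in the frame of chute between -0.122 and 0.004 m and z of each of end_round_a, end_round_b, end_square_a, end_square_b, end_flat in the frame of chute above 0.09 m and x of end_round_b in the frame of chute between -0.122 and 0.004 m and x of end_square_a in the frame of chute between -0.122 and 0.004 m and x of end_square_b in the frame of chute between -0.122 and 0.004 m and x of end_flat in the frame of chute between -0.122 and 0.004 m and value of joint gate below 0.08 rad and value of joint pan below 0.12 rad), for 0.2 s.
3. the bolt is lifted over the keeper's lip and drawn back (value of joint bolt above 0.028 m), for 0.1 s.
At the end, for the whole second after the job is handed in: All five bar ends at rest in the bin (centre within its walls, under 60 mm above its underside), pan down within 0.12 rad, bolt drawn at least 25 mm, and the fingers still holding the gate (over 1 N on the gate or its bolt), still, at least 0.35 rad open (x of end_round_a in the frame of scrap_bin between -0.12 and 0.12 m and y of end_round_a in the frame of scrap_bin between -0.13 and 0.13 m and z of each of end_round_a, end_round_b, end_square_a, end_square_b, end_flat in the frame of scrap_bin below 0.06 m and linear speed of each of end_round_a, end_round_b, end_square_a, end_square_b, end_flat below 0.05 m/s and x of end_round_b in the frame of scrap_bin between -0.12 and 0.12 m and y of end_round_b in the frame of scrap_bin between -0.13 and 0.13 m and x of end_square_a in the frame of scrap_bin between -0.12 and 0.12 m and y of end_square_a in the frame of scrap_bin between -0.13 and 0.13 m and x of end_square_b in the frame of scrap_bin between -0.12 and 0.12 m and y of end_square_b in the frame of scrap_bin between -0.13 and 0.13 m and x of end_flat in the frame of scrap_bin between -0.12 and 0.12 m and y of end_flat in the frame of scrap_bin between -0.13 and 0.13 m and value of joint pan below 0.12 rad and value of joint gate above 0.35 rad and velocity of joint gate between -0.1 and 0.1 rad/s and value of joint bolt above 0.025 m and contact force between the fingers and gate above 1 N); the arm keeps its last pose, push and grip.
It fails at once if the pan is let drop (falls faster than 3 rad/s) (velocity of joint pan below -3 rad/s).
It fails at once if the bolt is forced against the keeper (more than 40 N) (contact force between bolt and keeper above 40 N).
It fails at once if a bystander on the bench is moved more than 30 mm (distance of any of wrench, weld_square, paste_tin, chip_hammer, wire_brush, tube_offcut, bar_clamp from where it was at the start of the episode above 0.03 m).
It also fails if it takes over 54 s, if anything falls off the work surface, if the arm or the gripper's body presses on something with over 40 N, if the wrist force passes 120 N, or if a joint passes its speed limit or range.

## Working session

There is one attempt and no reset: what is moved stays moved. The work goes in short steps, each a Python script; the robot and the scene stay as the last script left them, time stands still between calls to the robot, and variables do not carry over. Pictures are saved under pics/ and viewed, and the job is handed in when it is done.

```bash
mkdir -p pics; ls; python3 - <<'E'
from bench import ctrl, hand, planner, imaging
import cv2
for n in ["side","top","wrist"]:
    im=imaging.grab_frame(n); cv2.imwrite(f"pics/{n}0.png",cv2.cvtColor(im,cv2.COLOR_RGB2BGR))
    c=imaging.calibration(n); print(n,c)
print(ctrl.read_clock())
E
```

```text
pics
side {'camera_matrix': array([[461.67284349,   0.        , 255.24879622],
       [  0.        , 461.67284349, 195.36930206],
       [  0.        ,   0.        ,   1.        ]]), 'k1': -0.10522886199183629, 'world_from_camera': array([[-0.72230832, -0.54033186,  0.43163894,  0.03864386],
       [-0.69137673,  0.54938906, -0.46922264,  0.63286285],
       [ 0.01639823, -0.63734853, -0.77040116,  1.14678294],
       [ 0.        ,  0.        ,  0.        ,  1.        ]])}
top {'camera_matrix': array([[379.77330561,   0.        , 261.71387036],
       [  0.        , 379.77330561, 194.64911264],
       [  0.        ,   0.        ,   1.        ]]), 'k1': -0.12494324471477873, 'world_from_camera': array([[-0.00987799, -0.99340729,  0.11421205,  0.47023704],
       [-0.99994997,  0.00963312, -0.00269565,  0.03985279],
       [ 0.00157766, -0.11423296, -0.99345274,  1.20656147],
       [ 0.        ,  0.        ,  0.        ,  1.        ]])}
wrist {'camera_matrix': array([[328.39297259,   0.        , 254.9320647 ],
       [  0.        , 328.39297259, 187.58671738],
       [  0.        ,   0.        ,   1.        ]]), 'k1': 0.004801030940994223, 'world_from_camera': array([[ 3.44091976e-01, -8.96330738e-01, -2.79628183e-01,
         2.69349406e-01],
       [-9.38935640e-01, -3.28718910e-01, -1.01704185e-01,
        -5.13903087e-01],
       [-7.58485022e-04,  2.97548461e-01, -9.54706415e-01,
         3.72240313e-01],
       [ 0.00000000e+00,  0.00000000e+00,  0.00000000e+00,
         1.00000000e+00]])}
0.15
```

View pics/side0.png

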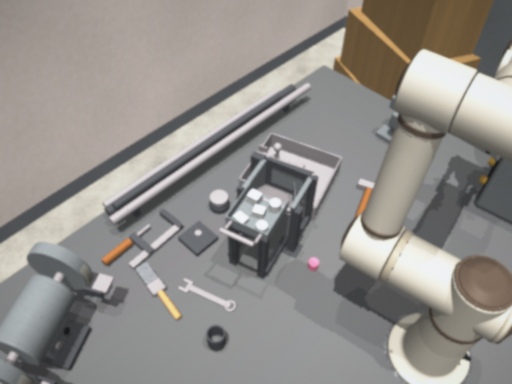

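View pics/top0.png

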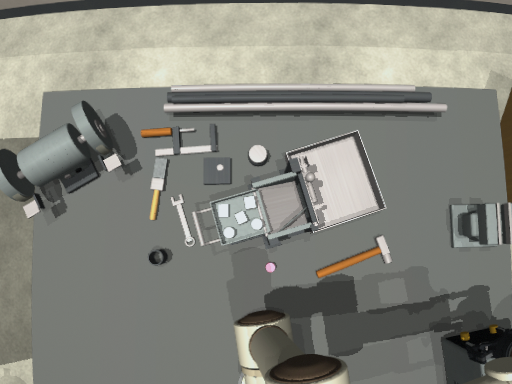

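View pics/wrist0.png

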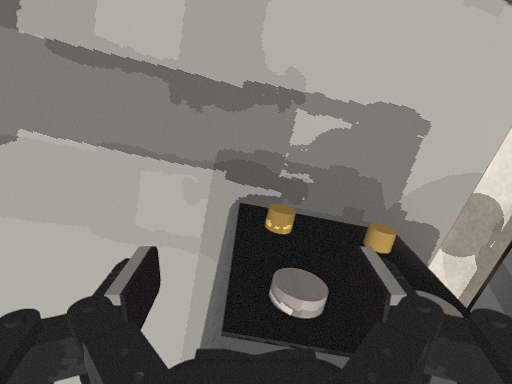

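```bash
python3 - <<'E'
import cv2
a=cv2.imread("pics/top0.png")[120:260,170:400]; cv2.imwrite("pics/topc.png",cv2.resize(a,None,fx=3.4,fy=3.4,interpolation=cv2.INTER_CUBIC))
a=cv2.imread("pics/side0.png")[125:285,195:355]; cv2.imwrite("pics/sidec.png",cv2.resize(a,None,fx=3.75,fy=3.75,interpolation=cv2.INTER_CUBIC))
E
```

```text
(no output)
```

View pics/topc.png

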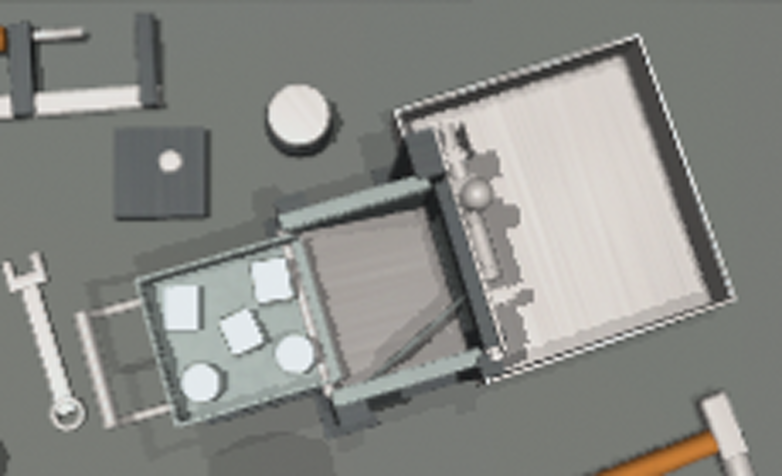

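View pics/sidec.png

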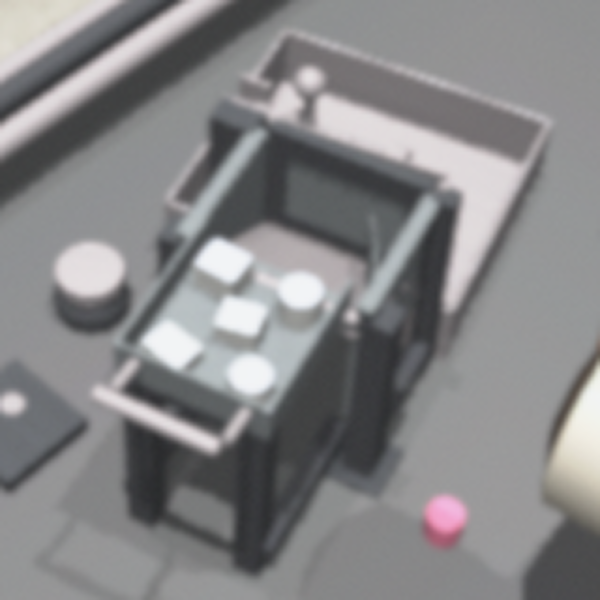

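```bash
cat > h.py <<'E'
from bench import ctrl, hand, planner, imaging
import numpy as np, cv2
def proj(n,P,c=None):
    c=c or imaging.calibration(n); T=np.linalg.inv(c["world_from_camera"])
    p=(T[:3,:3]@np.atleast_2d(P).T).T+T[:3,3]; s=p[:,:2]/p[:,2:]
    s=s*(1+c["k1"]*(s**2).sum(1,keepdims=True)); K=c["camera_matrix"]
    return s@K[:2,:2].T+K[:2,2]
def snap(n,name,box=None,f=1):
    im=cv2.cvtColor(imaging.grab_frame(n),cv2.COLOR_RGB2BGR)
    if box: im=im[box[1]:box[3],box[0]:box[2]]
    cv2.imwrite(f"pics/{name}.png",cv2.resize(im,None,fx=f,fy=f,interpolation=cv2.INTER_CUBIC))
def cw(q,P):
    x,y,a=q; R=np.array([[np.cos(a),-np.sin(a),0],[np.sin(a),np.cos(a),0],[0,0,1]])
    return np.atleast_2d(P)@R.T+[x,y,0]
E
cat > fit.py <<'E'
from h import *
from scipy.optimize import least_squares
t=lambda x,y:((x+.5)/3.4-.5+170,(y+.5)/3.4-.5+120)
s=lambda x,y:((x+.5)/3.75-.5+195,(y+.5)/3.75-.5+125)
ob=[("top",t(83,315),(-.29,.045,.23)),("top",t(111,425),(-.29,-.045,.23)),("top",t(475,194),(.024,.046,.24)),
("side",s(98,390),(-.29,.045,.23)),("side",s(217,446),(-.29,-.045,.23)),("side",s(309,80),(.024,.046,.24))]
f=lambda q:np.concatenate([proj(n,cw(q,P))[0]-p for n,p,P in ob])
r=least_squares(f,[.5,-.1,-1.35]); print(r.x); print(r.fun.reshape(-1,2).round(2))
for nm,P in [("handle",(-.29,0,.23)),("knob",(.024,.046,.24)),("hinge",(-.125,0,.19))]: print(nm,cw(r.x,P).round(4))
E
python3 fit.py
```

```text
[ 0.57598987 -0.07879788 -1.29326298]
[[ 0.04 -0.59]
 [ 1.15  0.69]
 [ 1.17 -0.01]
 [-1.08  0.72]
 [-0.11  0.59]
 [-0.52  0.63]]
handle [[0.4965 0.2001 0.23  ]]
knob [[ 0.6268 -0.0893  0.24  ]]
hinge [[0.5417 0.0414 0.19  ]]
```

```bash
cat >> h.py <<'E'
Q=np.array([0.57598987,-0.07879788,-1.29326298])
def Rt(a,s=1):
    "tool down, jaws (tool x) along world heading a"
    x=np.array([np.cos(a),np.sin(a),0])*s; y=np.array([0,0,-1.]); return np.c_[x,y,np.cross(x,y)]
E
python3 - <<'E'
from h import *
print(ctrl.read_tcp_rot().round(3), ctrl.read_clock())
for s in (1,-1):
  for nm,P,a in [("h0",(-.29,0,.211),0),("h1",(-.2115,0,.317),0),("hover",(-.29,0,.32),0),("k0",(.024,.046,.221),0),("k1",(.024,.006,.23),0)]:
    j=planner.ik(cw(Q,P)[0],Rt(Q[2],s)); print(s,nm,None if j is None else np.round(j,2))
  for th in (.4,.8,1.):
    d=np.array([.018,.081]);c,sn=np.cos(th),np.sin(th)
    P=(.006+c*d[0]+sn*d[1],-.075-sn*d[0]+c*d[1],.23)
    j=planner.ik(cw(Q,P)[0],Rt(Q[2]-th,s)); print(s,th,None if j is None else np.round(j,2))
E
```

```text
[[ 0.345 -0.     0.939]
 [-0.939  0.001  0.345]
 [-0.001 -1.     0.   ]] 0.15
1 h0 [ 0.16  0.07  1.73 -0.    1.34  1.45]
1 h1 [ 0.01  0.    1.59 -0.    1.54  1.3 ]
1 hover [ 0.16  0.01  1.58 -0.    1.55  1.45]
1 k0 [-0.33  0.31  1.43 -0.    1.39  0.96]
1 k1 [-0.37  0.22  1.53 -0.    1.39  0.92]
1 0.4 [-0.43  0.22  1.53 -0.    1.39  1.27]
1 0.8 [-0.48  0.2   1.56 -0.    1.39  1.61]
1 1.0 [-0.51  0.17  1.58 -0.    1.39  1.78]
-1 h0 [ 0.16  0.07  1.73 -0.    1.34 -1.69]
-1 h1 [ 0.01  0.    1.59 -0.    1.54 -1.84]
-1 hover [ 0.16  0.01  1.58 -0.    1.55 -1.69]
-1 k0 [-0.33  0.31  1.43 -0.    1.39 -2.18]
-1 k1 [-0.37  0.22  1.53 -0.    1.39 -2.22]
-1 0.4 [-0.43  0.22  1.53 -0.    1.39 -1.87]
-1 0.8 [-0.48  0.2   1.56 -0.    1.39 -1.53]
-1 1.0 [-0.51  0.17  1.58 -0.    1.39 -1.36]
```

```bash
python3 - <<'E'
from h import *
ctrl.movel([0.198,-0.54,0.35],rate=.25)
ctrl.move_pose(cw(Q,(-.29,0,.33))[0],Rt(Q[2]))
c=imaging.calibration("wrist"); np.save("cw1.npy",c,allow_pickle=True)
snap("wrist","w1",None,1.5)
print(ctrl.read_clock(), ctrl.read_ee_pos())
for y in (.045,0,-.045): print(proj("wrist",cw(Q,(-.29,y,.23)),c)*1.5)
E
```

```text
3.6333 [0.49682847 0.19946098 0.3299675 ]
[[379.4343939  194.15307545]]
[[379.73079967 282.32189173]]
[[379.99671013 361.62827961]]
```

View pics/w1.png

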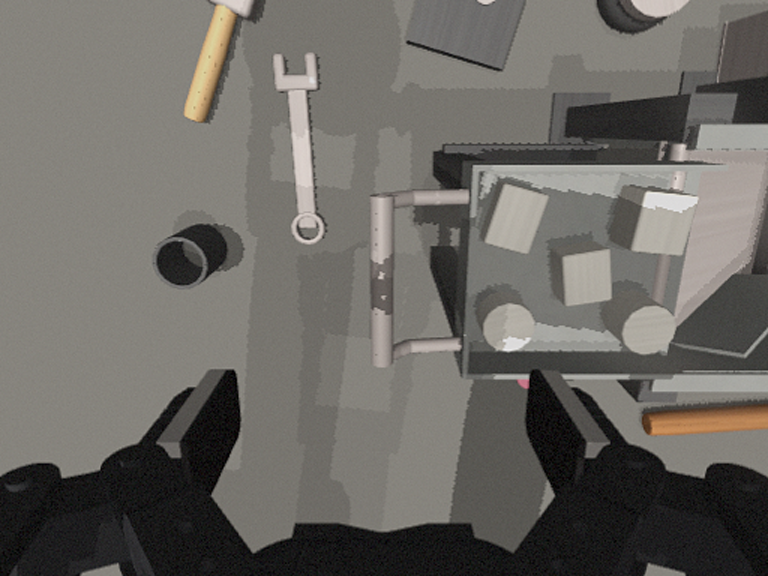

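```bash
cat >> h.py <<'E'
Q[:2]+= cw([0,0,Q[2]],(.0013,-.0014,0))[0,:2]
A0=np.arctan2(.04,.165); RR=np.hypot(.04,.165)
def panP(th): return cw(Q,(-.125-RR*np.cos(A0+th),0,.19+RR*np.sin(A0+th)-.018))[0]
E
python3 - <<'E'
from h import *
hand.set_gripper(.036)
R=Rt(Q[2])
ctrl.movel(panP(0),R,rate=.15)
print(ctrl.read_wrist_force().round(2))
hand.set_gripper(0.0)
print(ctrl.read_width(),ctrl.read_clock(),ctrl.read_wrist_force().round(2))
ctrl.movel(panP(.06),R,rate=.06)
print(ctrl.read_width(),ctrl.read_ee_pos().round(4),panP(.06).round(4),ctrl.read_wrist_force().round(2))
snap("side","s2",(180,110,370,290),3)
E
```

```text
[1.31 0.43 0.19]
0.010020290455085373 5.45 [-0.6   4.99  4.55]
0.010084303482216953 [0.4966 0.1975 0.2223] [0.4963 0.1959 0.2218] [ 1.68  6.15 -2.48]
```

View pics/s2.png

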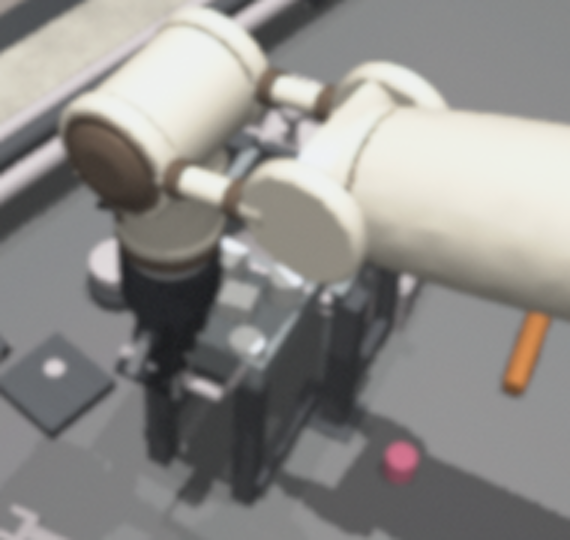

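```bash
cat >> h.py <<'E'
_p=panP
def panP(th): return _p(th)-cw([0,0,Q[2]],(.0015,0,0))[0]
E
python3 - <<'E'
from h import *
R=Rt(Q[2])
for th in np.arange(.2,.81,.15):
    ctrl.movel(panP(th),R,rate=.08)
    print(round(th,2),ctrl.read_width(),(ctrl.read_ee_pos()-panP(th)).round(4),ctrl.read_wrist_force().round(1),ctrl.read_clock())
ctrl.movel(panP(.83),R,rate=.08)
ctrl.hold(.3)
print(ctrl.read_width(),(ctrl.read_ee_pos()-panP(.83)).round(4),ctrl.read_wrist_force().round(1),ctrl.read_clock())
snap("top","t3",(170,120,400,260),3.4); snap("side","s3",(180,110,370,290),3);snap("wrist","w3",None,1.5)
E
```

```text
0.2 0.009870404021495444 [0.0005 0.0009 0.0001] [ 3.3  5.2 -1.9] 6.2583
0.35 0.009549011847380837 [0.0003 0.0016 0.0004] [1.1 7.9 0.5] 6.725
0.5 0.009773674078928462 [0.0001 0.0022 0.0011] [-1.1 10.2  4.1] 7.1917
0.65 0.00963642745233925 [-0.      0.0028  0.002 ] [-3.  11.6  8.4] 7.6583
0.8 0.009547491977476695 [0.0001 0.0026 0.0038] [-6.2 11.2 15.4] 8.125
0.00965345424381977 [-0.0001  0.0031  0.0037] [-5.7 10.5 15.6] 8.675
```

View pics/t3.png

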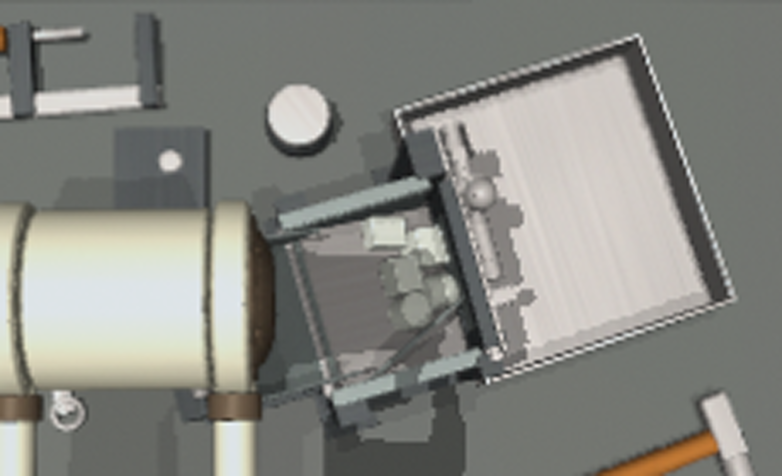

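View pics/w3.png

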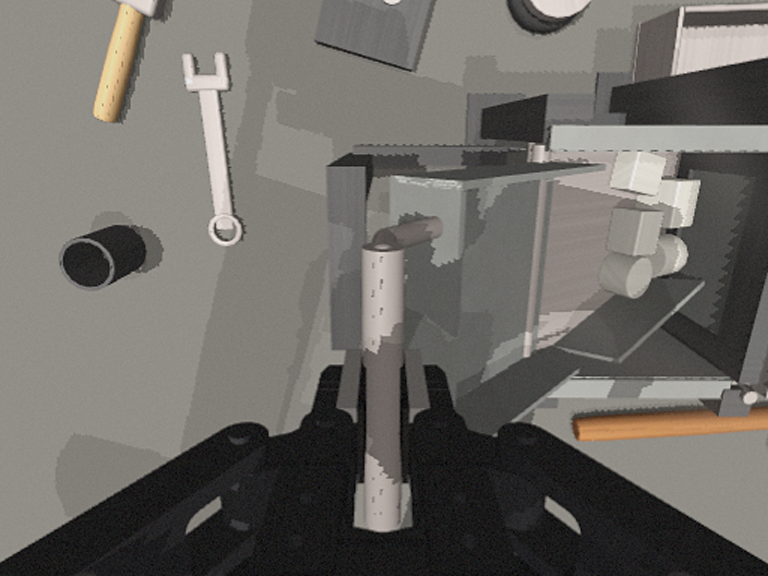

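View pics/s3.png

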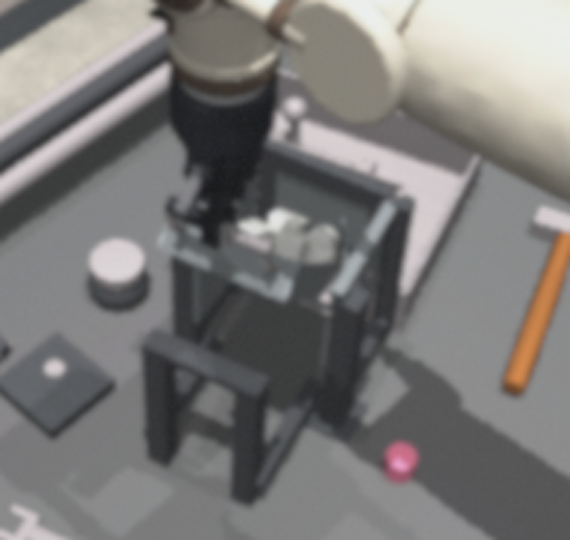

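```bash
python3 - <<'E'
from h import *
R=Rt(Q[2])
for th in (.65,.5,.35,.2,.08,.0):
    ctrl.movel(panP(th),R,rate=.08)
    print(round(th,2),ctrl.read_width(),(ctrl.read_ee_pos()-panP(th)).round(4),ctrl.read_wrist_force().round(1),ctrl.read_clock())
ctrl.movel(panP(0)-[0,0,.002],R,rate=.05)
ctrl.hold(.2)
print((ctrl.read_ee_pos()-panP(0)).round(4),ctrl.read_wrist_force().round(1),ctrl.read_clock())
snap("top","t4",(170,120,400,260),3.4); snap("side","s4",(180,110,370,290),3)
E
```

```text
0.65 0.010127988301682647 [0.0001 0.0026 0.0027] [-3.9 10.  12.4] 9.3583
0.5 0.009300516152115123 [0.0001 0.0022 0.0015] [-1.9  8.6  6.8] 9.825
0.35 0.009660158639799713 [0.0002 0.0016 0.0006] [0.4 7.3 3.4] 10.2917
0.2 0.009539341816554582 [ 0.0004  0.0009 -0.0001] [2.4 5.8 0.9] 10.7583
0.08 0.009855838421551247 [ 0.0006  0.0007 -0.0011] [3.  4.6 0.6] 11.1667
0.0 0.00982659508445486 [ 0.0007 -0.0002  0.0002] [0.4 0.6 7.9] 11.4833
[ 0.0008 -0.0002  0.0001] [-4.9 -0.9 17.8] 11.9333
```

View pics/s4.png

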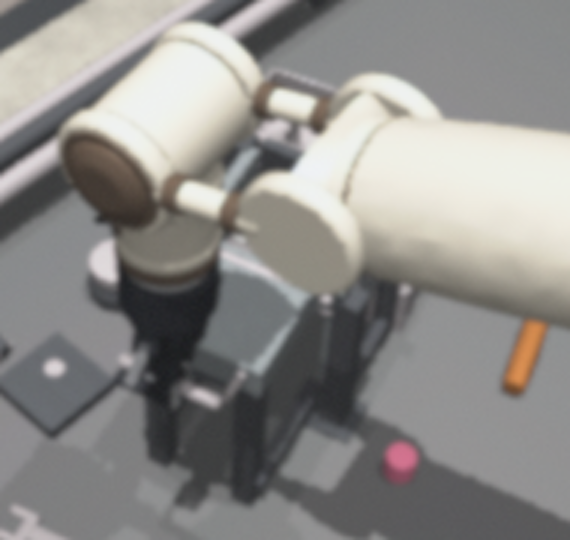

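View pics/t4.png

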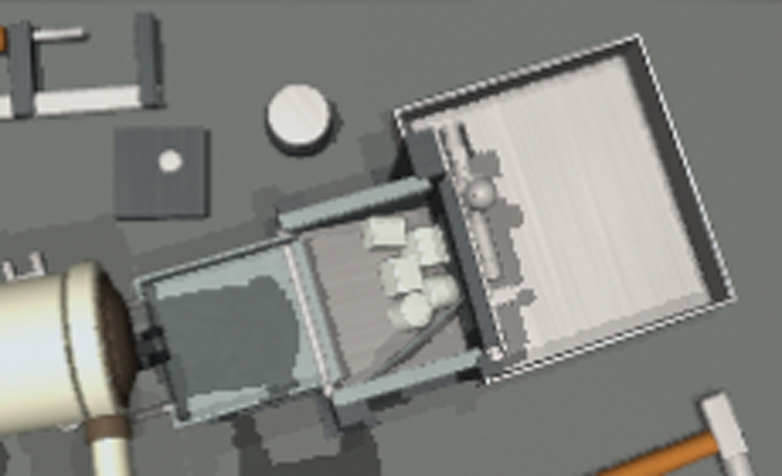

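```bash
python3 - <<'E'
from h import *
R=Rt(Q[2])
ctrl.movel(panP(0),R,rate=.05)
hand.set_gripper(.036)
ctrl.movel(panP(0)+[0,0,.1],R,rate=.2)
K=cw(Q,(.026,.044,.24))[0]
ctrl.move_pose(K+[0,0,.07],R)
hand.set_gripper(.06)
c=imaging.calibration("wrist"); np.save("cw5.npy",c,allow_pickle=True)
snap("wrist","w5",None,1.5); snap("side","s5",(180,110,370,290),3); snap("top","t5",(170,120,400,260),3.4)
print(ctrl.read_clock(),ctrl.read_wrist_force().round(1),ctrl.read_ee_pos()-K)
for P in [(.024,.046,.24),(.024,.046,.25),(.026,.044,.24)]: print(proj("wrist",cw(Q,P),c)*1.5)
E
```

```text
15.0333 [ 0.6 -1.  -0.2] [1.24518306e-06 1.67886928e-04 7.00800043e-02]
[[378.00355546 297.91768592]]
[[377.82634729 305.47912264]]
[[382.39417729 302.05691193]]
```

View pics/w5.png

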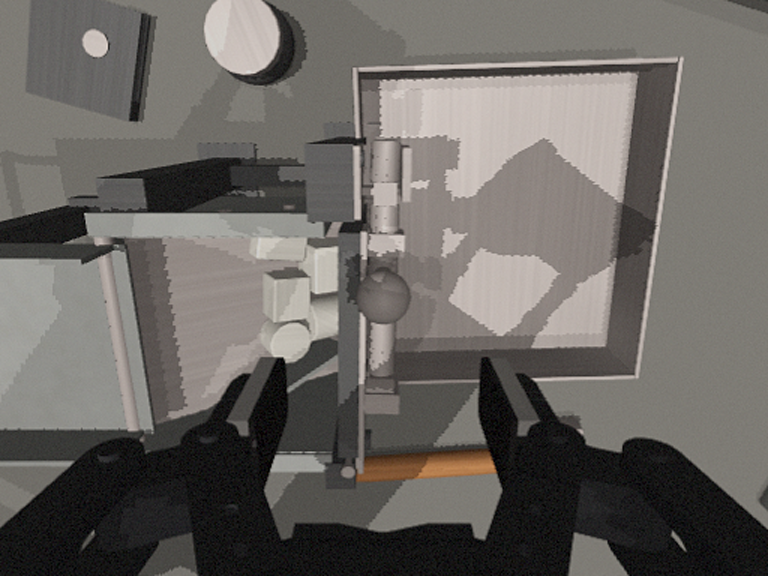

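View pics/s5.png

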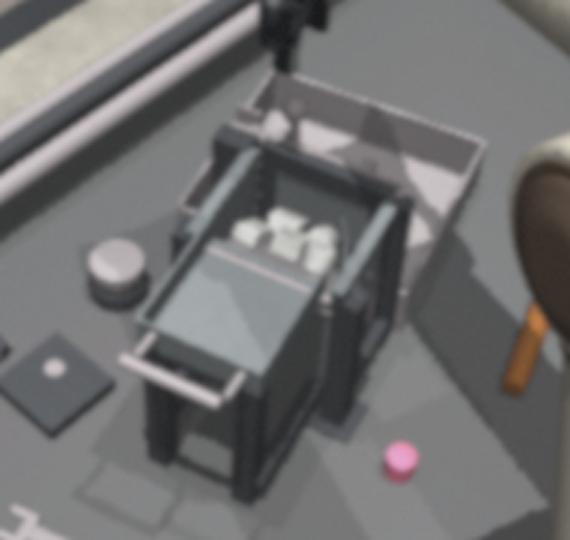

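View pics/t5.png

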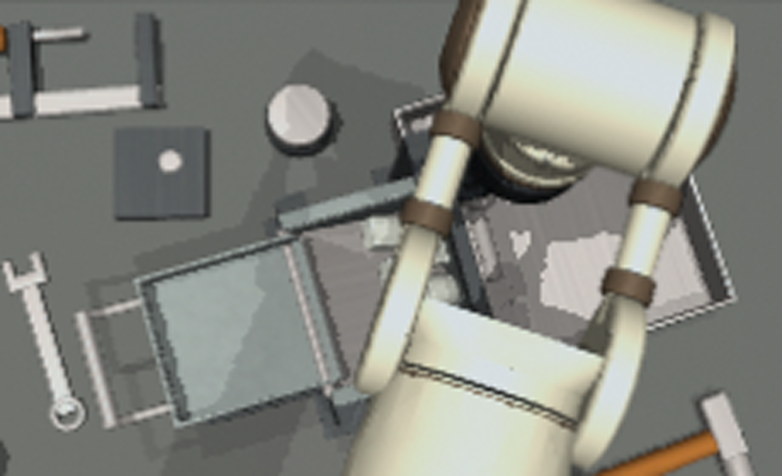

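```bash
cat >> h.py <<'E'
K0=np.array([.0265,.0465])
def knob(s,ph,th,rest=-.0205):
    "TCP pose for bolt drawn s, sag ph, gate th"
    u=np.array([.1085-s,.046]); c,n=np.cos(ph),np.sin(ph)
    y=-.062+c*u[0]-n*u[1]; z=.194+n*u[0]+c*u[1]+rest
    d=np.array([K0[0]-.006,y+.075]); c,n=np.cos(th),np.sin(th)
    return cw(Q,(.006+c*d[0]+n*d[1],-.075-n*d[0]+c*d[1],z))[0], Rt(Q[2]-th)
def rep(t,p):
    print(t,"w%.4f"%ctrl.read_width(),"err",((ctrl.read_ee_pos()-p)*1e3).round(1),"F",ctrl.read_wrist_force().round(1),"t",ctrl.read_clock())
E
python3 - <<'E'
from h import *
p,R=knob(0,0,0); print(p)
ctrl.movel(p,R,rate=.12); rep("down",p)
hand.set_gripper(0.); rep("grip",p)
snap("side","s6",(240,110,340,200),6); snap("wrist","w6",None,1.5)
for ph in (.03,.06,.085):
    p,R=knob(0,ph,0); ctrl.movel(p,R,rate=.03); rep(ph,p)
E
```

```text
[ 0.62698084 -0.0931774   0.2195    ]
down w0.0598 err [ 0.6 -0.2  1.1] F [0.  0.  0.4] t 15.9417
grip w0.0221 err [0.3 1.  1.2] F [-3.2  4.8  5.8] t 16.3833
0.03 w0.0220 err [-0.3  0.8 -0.3] F [-1.1  6.2  0.3] t 16.75
0.06 w0.0221 err [-0.9  0.7 -1. ] F [-2.   5.4 -2.3] t 17.0167
0.085 w0.0218 err [-1.2  0.7 -1.2] F [-2.2  5.5 -3.2] t 17.2667
```

View pics/w6.png

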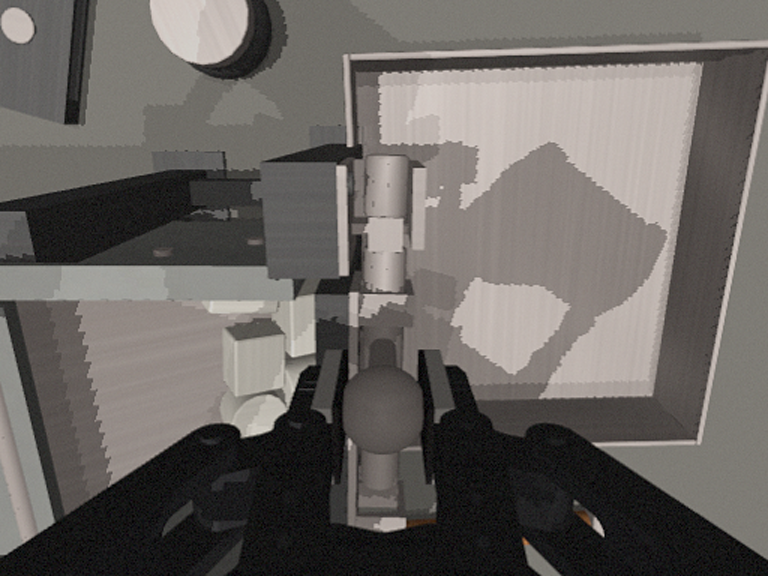

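View pics/s6.png

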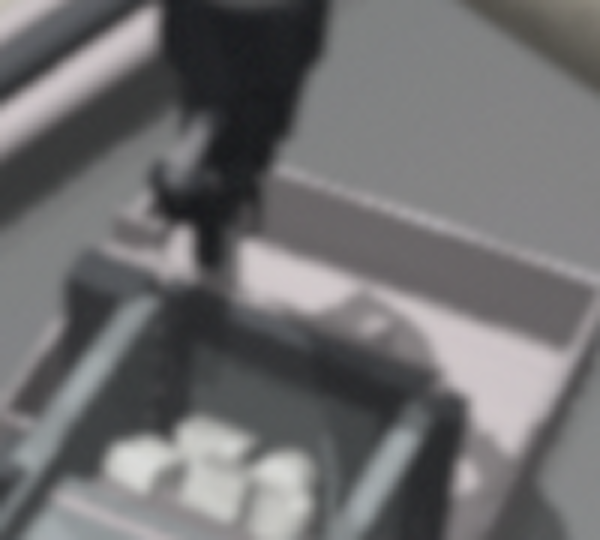

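```bash
sed -i 's/^K0=.*/K0=np.array([.0257,.0465])/' h.py; python3 - <<'E'
from h import *
p,R=knob(0,.105,0); ctrl.movel(p,R,rate=.03); rep("lift",p)
for s in (.004,.008,.012,.018,.024,.030,.036,.042):
    p,R=knob(s,.105,0); ctrl.movel(p,R,rate=.04); rep(s,p)
    if np.linalg.norm(ctrl.read_wrist_force())>18: print("STOP");break
snap("wrist","w7",None,1.5); snap("side","s7",(240,110,340,200),6)
E
```

```text
lift w0.0217 err [-0.9 -0.  -0.7] F [-2.4  3.3 -5.5] t 17.5167
0.004 w0.0219 err [-0.2  0.2 -0.1] F [-1.2  3.6 -4.8] t 17.7667
0.008 w0.0219 err [-0.   0.3  0.3] F [-0.9  6.1 -4.2] t 18.0167
0.012 w0.0220 err [0.1 0.3 0.5] F [-3.   4.7 -3.8] t 18.2667
0.018 w0.0222 err [-0.   0.3  0.6] F [-1.8  5.9 -1.9] t 18.5667
0.024 w0.0218 err [-0.1  0.4  0.6] F [-1.6  6.7 -3.5] t 18.8667
0.03 w0.0216 err [-0.  -0.2  0.2] F [-1.5  3.9 -5.2] t 19.1667
0.036 w0.0216 err [-0.5 -0.2 -0.2] F [-1.3  3.1 -5.3] t 19.4667
0.042 w0.0216 err [-0.6 -0.  -0.2] F [-1.9  3.9 -5.7] t 19.7667
```

View pics/w7.png

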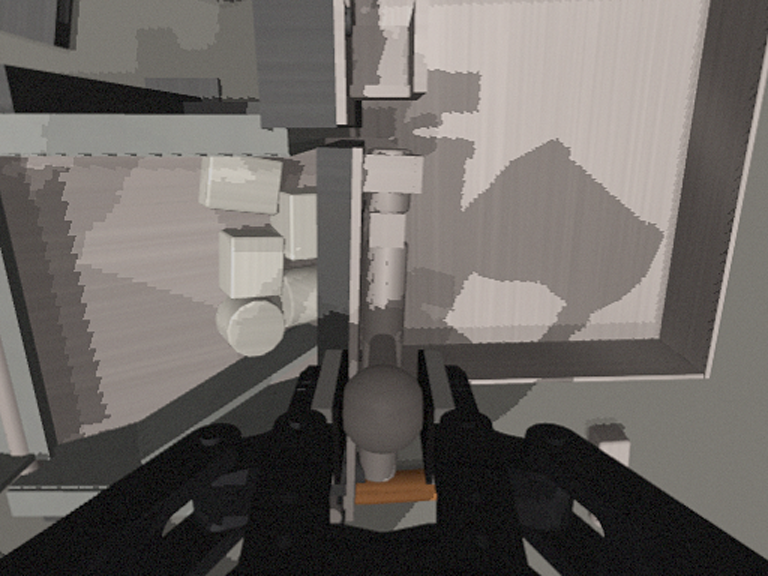

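```bash
python3 - <<'E'
from h import *
for th in np.arange(.1,.96,.1):
    p,R=knob(.042,.1,th); ctrl.movel(p,R,rate=.04); rep(round(th,2),p)
    if np.linalg.norm(ctrl.read_wrist_force())>25: print("STOP");break
ctrl.hold(.5); rep("end",p)
snap("wrist","w8",None,1.5); snap("side","s8",(200,100,360,240),4); snap("top","t8",(170,120,400,260),3.4)
E
```

```text
0.1 w0.0219 err [-0.  -0.2 -0.1] F [-1.7  2.9 -5.6] t 20.2083
0.2 w0.0215 err [0.1 0.1 0. ] F [-0.7  2.6 -4.6] t 20.55
0.3 w0.0217 err [0.1 0.1 0.1] F [-0.4  3.6 -4.8] t 20.8917
0.4 w0.0222 err [0.3 0.6 0.1] F [ 0.4  5.8 -4.1] t 21.2333
0.5 w0.0218 err [0.5 0.6 0.1] F [ 0.7  5.9 -4.8] t 21.575
0.6 w0.0223 err [0.7 0.8 0.2] F [ 1.5  6.7 -5.5] t 21.9167
0.7 w0.0217 err [0.8 0.7 0.3] F [ 1.8  7.1 -5.6] t 22.2583
0.8 w0.0220 err [1.  0.7 0.4] F [ 2.2  6.7 -5.3] t 22.6
0.9 w0.0219 err [1.2 0.6 0.5] F [ 4.3  6.  -5.6] t 22.9417
end w0.0221 err [1.3 0.6 0.5] F [ 3.7  6.7 -4.5] t 23.4417
```

View pics/w8.png

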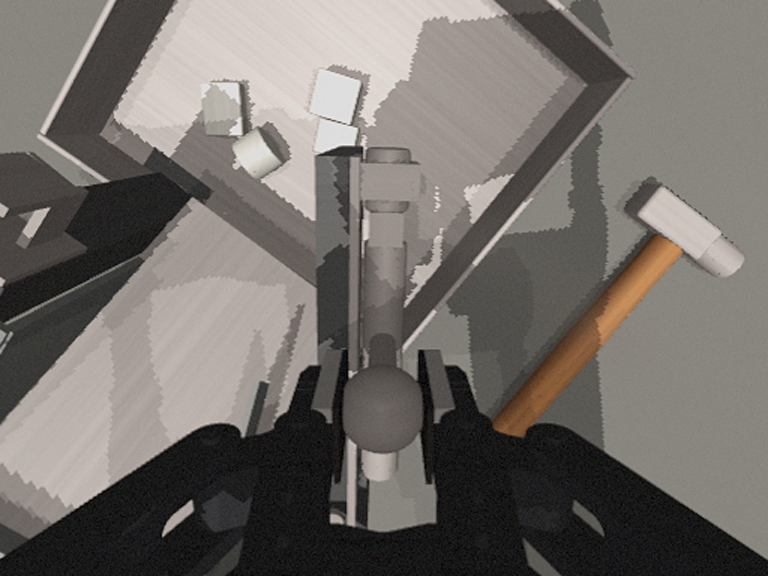

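View pics/s8.png

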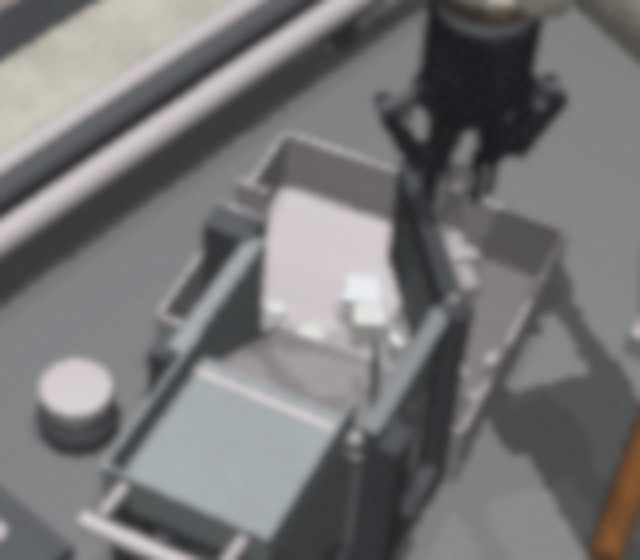

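View pics/t8.png

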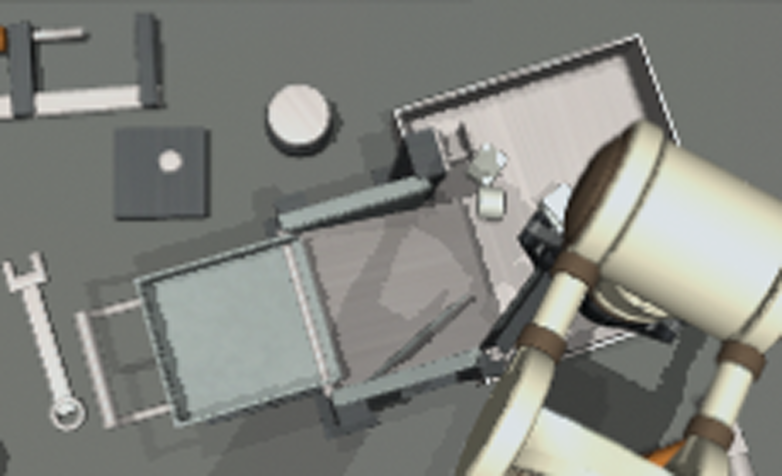

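```bash
python3 - <<'E'
from h import *
p,R=knob(.042,.1,1.02); ctrl.movel(p,R,rate=.04); ctrl.hold(.3); rep("1.02",p)
snap("side","s9",(250,130,340,215),8.5);snap("wrist","w9",(100,0,420,240),2.5)
E
```

```text
1.02 w0.0219 err [1.5 0.5 0.7] F [ 4.1  5.3 -4.9] t 24.275
```

View pics/s9.png

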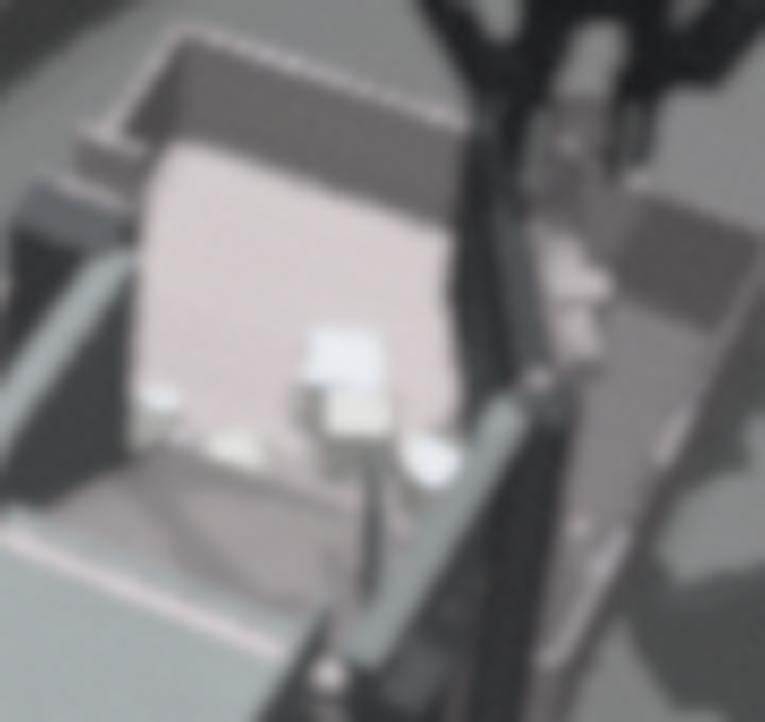

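View pics/w9.png

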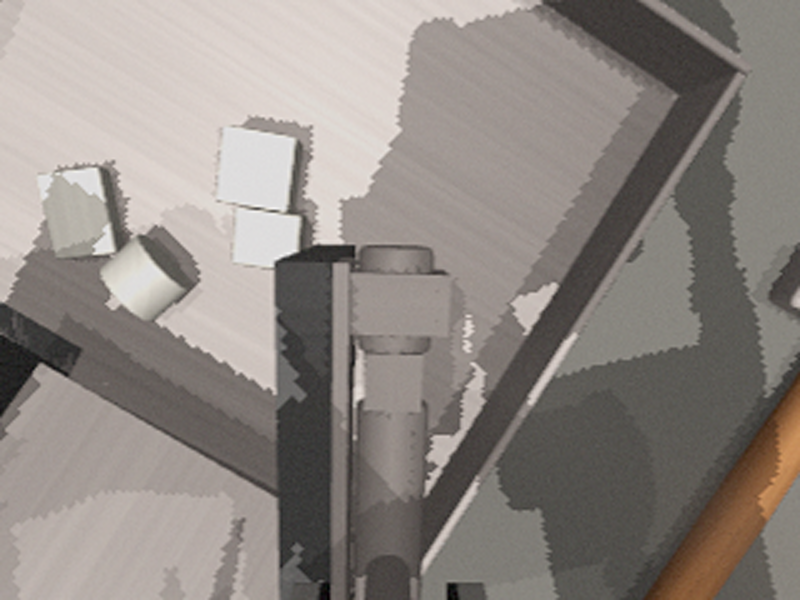

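```bash
python3 - <<'E'
from h import *
from scipy.optimize import least_squares
f=lambda u,v:(250+(u+.5)/8.5-.5,130+(v+.5)/8.5-.5)
for px in [(160,410),(235,445),(345,355),(355,410),(430,460)]:
    for z in (.015,.03,.08,.095,.11):
        r=least_squares(lambda q:proj("side",cw(Q,(q[0],q[1],z)))[0]-f(*px),[.05,0])
        print(px,z,r.x.round(3),end="; ")
    print()
E
```

```text
(160, 410) 0.015 [0.091 0.098]; (160, 410) 0.03 [0.079 0.092]; (160, 410) 0.08 [0.038 0.074]; (160, 410) 0.095 [0.025 0.068]; (160, 410) 0.11 [0.013 0.063]; 
(235, 445) 0.015 [0.089 0.064]; (235, 445) 0.03 [0.076 0.059]; (235, 445) 0.08 [0.036 0.042]; (235, 445) 0.095 [0.023 0.037]; (235, 445) 0.11 [0.011 0.032]; 
(345, 355) 0.015 [0.151 0.047]; (345, 355) 0.03 [0.138 0.042]; (345, 355) 0.08 [0.095 0.026]; (345, 355) 0.095 [0.082 0.021]; (345, 355) 0.11 [0.069 0.016]; 
(355, 410) 0.015 [0.127 0.031]; (355, 410) 0.03 [0.114 0.027]; (355, 410) 0.08 [0.072 0.011]; (355, 410) 0.095 [0.059 0.006]; (355, 410) 0.11 [0.047 0.002]; 
(430, 460) 0.015 [ 0.118 -0.005]; (430, 460) 0.03 [ 0.105 -0.009]; (430, 460) 0.08 [ 0.063 -0.023]; (430, 460) 0.095 [ 0.05  -0.027]; (430, 460) 0.11 [ 0.038 -0.031];
```

```bash
python3 - <<'E'
from h import *
a=imaging.grab_frame("side").astype(int); ctrl.hold(.5); b=imaging.grab_frame("side").astype(int)
d=abs(a-b)[130:215,250:340].max(2); print("moving px",(d>40).sum())
p,_=knob(.042,.1,1.02); rep("final",p); print(abs(ctrl.read_qvel()).max())
a=cv2.cvtColor(imaging.grab_frame("top"),cv2.COLOR_RGB2BGR); b0=cv2.imread("pics/top0.png")
d=(cv2.absdiff(a,b0).max(2)>40).astype(np.uint8)
for n,(x0,y0,x1,y1) in dict(clamp=(135,120,225,160),brush=(145,155,172,225),square=(200,155,235,188),tin=(245,140,272,168),wrench=(168,190,198,250),tube=(145,245,172,268)).items(): print(n,d[y0:y1,x0:x1].sum())
ctrl.hand_in()
E
```

```text
moving px 0
final w0.0222 err [1.5 0.5 0.6] F [ 4.9  5.8 -5.4] t 24.975
0.0010960324729420699
clamp 0
brush 0
square 0
tin 0
wrench 0
tube 0
the job is handed in; nothing more can be done
```

I raised the pan by its handle to about 0.83 rad and all five bar ends slid into the chute behind the bolted gate. I then lowered the pan under control onto its rest and released it. Next I took the bolt knob, lifted it about 9 mm (roughly 3–5 N), drew it back about 42 mm and swung the gate to about 1.0 rad. I handed in at about 25 s, still holding the gate open.

**Last checks**
- **Bar ends:** all five are visible in the bin in the side view. The fifth is hidden under the gate in the wrist view, but its pixel ray places it on the bin floor just beyond the chute lip. Nothing moved in the side view around the chute and bin over the last half second.
- **Pan:** down on its rest in the last top view.
- **Grip:** closed on the knob at 22 mm, carrying about 9 N against the spring and the bolt's sag. The arm was still.
- **Bystanders:** the clamp, brush, square, tin, wrench and tube are unchanged in the top picture. The hammer was partly hidden by the arm at the end, so I did not check it that way; it looked undisturbed in the wrist view.

**Disagreements:** at full tilt the pan handle stood about 4–5 mm off my computed arc, which loaded the wrist to about 20 N, well under the limit. The wrist forces stayed under 10 N while I drew the bolt, so it was never forced.

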